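# Hold the lid over the bisque box to sight its fit

## Task

Take the wooden stick off the open rectangular terracotta box on the banding wheel and lay it flat in the steel tool tray. Then pick up the rectangular lid by its handle, carry it over the standing kiln posts and hold it still, level and square above the box, its underside about a centimetre above the rim and never touching the box, so that I can sight the fit. Finish still holding the lid there, and leave the box and everything else standing where it is.

Things in the scene. Friction and masses are not known exactly. Their poses are not given: they have to be found in the camera images.
- box: open-topped rectangular terracotta box, loose on the banding wheel: 130 mm along its x, 90 mm along its y, 65 mm high, walls and floor 7 mm. Origin: centre of its underside, which is 80 mm above the table; z up. About 0.7 kg
- box_rim (a point): centre of the box's open mouth, at the height of its rim (65 mm above the box's origin); axes as the box's
- wheel: blue metal banding wheel (turntable, locked, does not turn): head 210 mm across, its top 80 mm above the table. Origin: centre of its foot on the table. Fixed, to the robot's left or right
- stick: straight wooden stick, 170 mm long along its y, 14 mm wide along x, 12 mm thick, lying across the box's rim over the mouth, roughly across the box's long side. Origin: centre of its underside; about 25 g
- tray: shallow open steel tray, fixed on the table: 105 mm along its x, 210 mm along its y, 22 mm high, walls and floor 4 mm. Origin: centre of its underside, on the table
- lid: rectangular terracotta lid lying on the kiln shelf: plate 134 mm along its x, 94 mm along its y, 8 mm thick, with a 108 x 68 x 6 mm step under it that goes into the box's mouth. Origin: centre of the lowest face (of that step); the plate's top is 14 mm above it. On top stands a strap handle: a bar 74 mm long along x, 15 mm wide along y, from 32 to 54 mm above the origin, on two 14 mm square legs. The same either way round. About 0.3 kg
- lid_handle (a point): centre of the lid's handle bar, 43 mm above the lid's origin; axes as the lid's
- shelf: pale kiln shelf (flat slab) on the table, fixed: 300 mm along x, 200 mm along y, 18 mm thick. Origin: centre of its underside. Carries the rectangular lid (end nearer the robot) and the round lid (far end)
- post0: upright pale kiln post, 38 mm square, 160 mm tall, in the row between wheel and shelf along the middle of the table (y near 0); loose. Origin: centre of its foot
- post1: upright pale kiln post, 38 mm square, 180 mm tall; loose. Origin: centre of its foot
- post2: upright pale kiln post, 38 mm square, 170 mm tall; loose. Origin: centre of its foot
- round_lid: round terracotta lid with a knob, 90 mm across, 40 mm high, on the kiln shelf; belongs to another pot. Origin: centre of its underside
- jar: round open terracotta jar, 86 mm across, 100 mm high, on the far part of the table. Origin: centre of its underside
- glaze: white closed glaze jar, 80 mm across, 110 mm high, on the far part of the table. Origin: centre of its underside
- bowl: white bowl, 100 mm across, 50 mm high, on the far part of the table. Origin: centre of its underside
There are look-alikes about, which are no part of the job. Of the things that look like the stick, the largest one is meant.

How it is judged:
By the outcome, as a careful person would: the job done as asked, in the order asked, and still so for the second after the job is handed in, while the arm keeps its last pose, push and grip.
It also fails if it takes over 61 s, if anything falls off the work surface, if the arm or the gripper's body presses on something with over 40 N, if the wrist force passes 120 N, or if a joint passes its speed limit or range.

## Robot

A 6-joint arm with a two-finger parallel gripper is mounted at the origin on the work surface. World frame = base frame: x ahead of the robot, y to its left, z up, the work surface at z = 0. Lengths are in m, angles in rad, forces in N, time in s.
With the tool pointing down it reaches from about 0.25 to 0.775 m from the base axis. Payload 4 kg.
Tool frame: the origin (TCP) lies at the very end of the fingers, on their centre line; the grasp point (between the pads) lies 19 mm behind it (robot.pinch_z is the distance from the TCP to the grasp point, in m); z points along the fingers, y is the line along which they close (so a half turn about z gives the same grasp; the last joint's range is limited). The gripper opens to 94 mm and grips with 3 to 60 N. Pads are 16 mm wide; open, the fingers measure 119 mm over their backs; the gripper's body (75 mm by 177 mm) begins 78 mm behind the grasp point.
Start: joints at [1.214, 0.087, 1.371, -0, 1.684, -0.103], TCP at [0.138, 0.532, 0.206] pointing down, gripper open.
Joint ranges: [-3.1, 3.1], [-0.76, 2.03], [0.27, 2.55], [-1.08, 4.22], [0.17, 2.65], [-2.57, 2.57]. Speed limits (rad/s): [2.79, 2.79, 3.14, 3.14, 3.14, 3.14].

## Interface

Orientations are given as [roll, pitch, yaw] about the fixed x, y, z axes, in that order (R = Rz(yaw) Ry(pitch) Rx(roll)).
In Python, from bench import robot gives the robot as it stands.
- The arm moves only by the tool arm_command, never from a script. Its argument "targets" is one flat list of numbers, 7 for each row, row after row: the turn, a rotation vector about the tool's x, y, z in degrees, then the shift along the tool's x, y, z in mm, then the closure, from -1 (fully open) to 1 (shut). In form: [ax, ay, az, x, y, z, hand, ax, ay, az, x, y, z, hand, ...]. A call has 1 to 20 rows; each row is the pose to reach, as a shift and turn from the pose commanded when the call began, along the tool's axes at that moment; what a row does not reach only later rows make up. A row lasts 1/10 s, in which the tool goes at most 50 mm and 8.59 degrees, less where a joint would pass 70% of its speed; a pose out of reach is approached as far as the arm can. A call with a gripper value outside its range is refused whole. The fingers move at their own pace and stop on an object; the grip force is fixed at half the most. Time passes only in rows, so rows that repeat a pose let the fingers close. It gives the time, the measured TCP pose, the force, the opening and the grip force at its end, in the units of the state.
- robot.get_obs(): the state, without advancing time (a new reading comes with each control period).
- robot.snapshot(name): name is "scene" or "top"; returns a dict with "color" (400x640x3 uint8, red, green, blue), "range_z" (400x640 float32, m along the optical axis (not along the pixel's ray), 0 where there is no reading), "fx", "fy", "cx", "cy" (pixels), "T" (4x4, takes a point from camera to world coordinates). Camera axes: x right, y down, z forward; pixel columns grow to the right and rows downward; lengths in m; the calibration is good to about 2 mm. A picture is of the moment at which its call begins.
- robot.close_job(): hands the job in; it is judged then, once.
The state is a dict: "time": time; "joint_positions": joint angles; "qvel": joint speeds; "joint_torque": joint torques, N m; "tool_pos": TCP position; "ee_rot": TCP orientation; "wrist_force": force on the tool from outside, world axes, zero at the start; "wrist_torque": the same for the moment, N m; "width": finger opening in m; "finger_force": force on a finger pad.
Only numpy, scipy, OpenCV 4.12 (cv2) and the standard library are available. Lean on these libraries where they do the work, as an engineer would, in place of code of your own. Each camera call takes 0.05 s, during which the arm holds its last target. There are 200 camera calls.

## Working session

There is one attempt and no reset: what is moved stays moved. The work goes in short steps, Python scripts to look and compute and a tool call to move; the robot and the scene stay as the last step left them, time stands still between calls to the robot, and variables do not carry over. Pictures are saved under pics/ and viewed, at most 10 in all, crops included, and the job is handed in when it is done.

Besides the shell and the picture viewer there is one more tool, called as a command line: name --argument value ..., lists and objects as JSON in quotes. arm_command: Moves the arm, as the interface text tells. Its arguments: {"type":"object","properties":{"targets":{"type":"array"}},"required":["targets"]}

```bash
mkdir -p pics; cat > h.py <<'E'
import numpy as np, cv2
from bench import robot
def snap(n):
    s=robot.snapshot(n); z=s["range_z"]; v,u=np.mgrid[:400,:640]
    P=np.stack([(u-s["cx"])/s["fx"]*z,(v-s["cy"])/s["fy"]*z,z],-1)@s["T"][:3,:3].T+s["T"][:3,3]
    P[z==0]=np.nan
    return s,P
E
python3 - <<'E'
from h import *
for n in("top","scene"):
    s,P=snap(n); np.savez(n,c=s["color"],P=P); cv2.imwrite(f"pics/{n}0.png",s["color"][...,::-1]); print(n,s["T"].round(3).tolist(),s["fx"])
o=robot.get_obs(); print({k:np.round(v,3) for k,v in o.items()}, robot.pinch_z)
E
```

```text
top [[0.01, -0.993, 0.118, 0.462], [-1.0, -0.011, -0.009, -0.048], [0.01, -0.118, -0.993, 1.283], [0.0, 0.0, 0.0, 1.0]] 403.2739827557279
scene [[0.598, 0.617, -0.51, 1.094], [0.801, -0.476, 0.364, -0.402], [-0.018, -0.627, -0.779, 0.86], [0.0, 0.0, 0.0, 1.0]] 361.70893095549945
{'time': np.float64(0.1), 'joint_positions': array([ 1.214,  0.088,  1.372,  0.   ,  1.684, -0.103]), 'qvel': array([-0.001, -0.002, -0.002, -0.   ,  0.002,  0.   ]), 'joint_torque': array([ 2.0000e-03, -3.4125e+01, -3.0330e+01,  7.2000e-02,  3.0000e-02,
       -0.0000e+00]), 'tool_pos': array([0.138, 0.532, 0.204]), 'ee_rot': array([-3.14 , -0.   ,  2.888]), 'wrist_force': array([-0.032,  0.514, -0.561]), 'wrist_torque': array([-0.031, -0.001, -0.002]), 'finger_force': np.float64(0.0), 'width': np.float64(0.094)} 0.0188
```

View pics/top0.png

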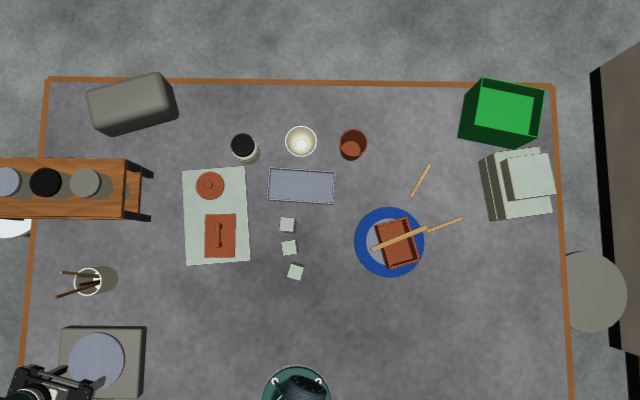

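View pics/scene0.png

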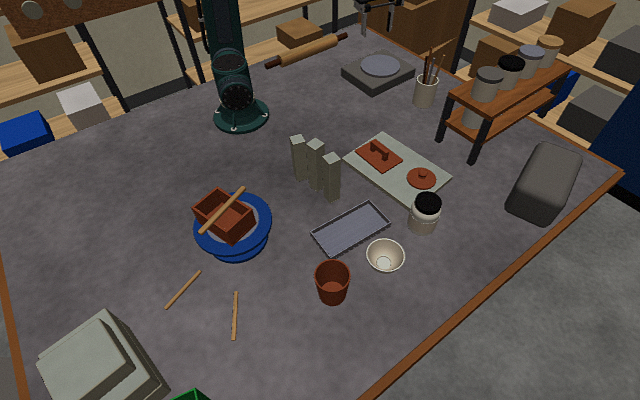

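The top view shows the stick lying across the box at about (399,239). Two thinner look-alikes lie on the table at (420,180) and (445,224). The lid with the strap handle is at (220,236) and the round lid at (210,186). The posts are at (287,225), (289,247) and (295,272), and the tray is at (301,186). The stick I want is the one on the box rim, which is also the largest, so I'll measure it and check it in a crop.

```bash
python3 - <<'E'
from h import *
d=np.load("top.npz");c,P=d["c"],d["P"]; Z=P[...,2]
hsv=cv2.cvtColor(c,cv2.COLOR_RGB2HSV)
def rect(name,box,zl,zh,extra=None):
    u0,u1,v0,v1=box; m=np.zeros(Z.shape,bool); m[v0:v1,u0:u1]=1; m&=(Z>zl)&(Z<zh)
    if extra is not None:m&=extra
    p=P[m]; r=cv2.minAreaRect((p[:,:2]*1000).astype(np.float32)); print(name,m.sum(),np.round(r[0],1),np.round(r[1],1),round(r[2],1),"z",np.percentile(p[:,2],[5,50,95]).round(4)); return m
rect("stick",(360,440,210,270),.150,.170)
rect("rim",(360,430,205,280),.138,.1495)
rect("wheel",(345,435,195,290),.072,.088)
rect("lidplate",(195,245,205,265),.026,.045)
rect("handle",(195,245,205,265),.060,.085)
rect("shelf",(175,256,160,270),.010,.024)
rect("round",(190,230,165,205),.026,.09)
for i,b in enumerate([(275,300,212,234),(278,302,236,258),(284,308,260,284)]): rect("post%d"%i,b,.14,.20)
rect("tray",(260,342,160,210),.014,.035)
rect("jar",(330,375,120,165),.08,.12); rect("glaze",(225,262,125,165),.09,.13); rect("bowl",(280,320,120,160),.03,.07)
for n,b in(("A",(405,435,160,200)),("B",(426,470,212,236))):
    rect(n,b,.003,.03,(hsv[...,0]<25)&(hsv[...,1]>90))
cv2.imwrite("pics/crop.png",cv2.resize(c[150:290,340:480,::-1],None,fx=4,fy=4,interpolation=2))
E
```

```text
stick 303 [ 495.6 -282.4] [ 23.7 169.4] 22.8 z [0.1519 0.1562 0.1603]
rim 372 [ 480.  -284.8] [129.9  91.7] 15.9 z [0.1399 0.1445 0.148 ]
wheel 2679 [ 481.7 -269.9] [206.7 207.7] 89.9 z [0.0763 0.0807 0.087 ]
lidplate 1163 [501.5 231.1] [141.9 121.5] 0.6 z [0.028  0.0319 0.036 ]
handle 142 [496.6 243.6] [71.7 17.5] 3.9 z [0.0626 0.0708 0.0752]
shelf 4105 [569.9 245.9] [312.7 237.4] 5.2 z [0.0139 0.018  0.0221]
round 627 [652.  280.8] [85.9 85.4] 1.0 z [0.0284 0.0327 0.0562]
post0 200 [526.1  28.9] [38.1 38. ] 85.1 z [0.1645 0.1695 0.1729]
post1 203 [462.2  21. ] [37.8 37.7] 9.0 z [0.1759 0.1797 0.1843]
post2 196 [395.9   3.6] [37.8 37.9] 74.6 z [0.1562 0.1597 0.1631]
tray 289 [658.2  -3.7] [209.8 105.6] 86.7 z [0.016  0.0211 0.0253]
jar 198 [ 777.3 -161.4] [84.1 83.3] 6.8 z [0.0834 0.0974 0.1029]
glaze 447 [763.8 169.2] [68.7 67.2] 55.4 z [0.1008 0.1095 0.1131]
bowl 282 [793.5  -2.5] [97.2 97.3] 1.2 z [0.0319 0.0451 0.0525]
A 102 [ 679.9 -385.8] [  9.  120.4] 59.6 z [0.0045 0.0086 0.0128]
B 113 [ 539.1 -458.1] [  9.6 121.4] 21.5 z [0.0044 0.0087 0.0129]
```

View pics/crop.png

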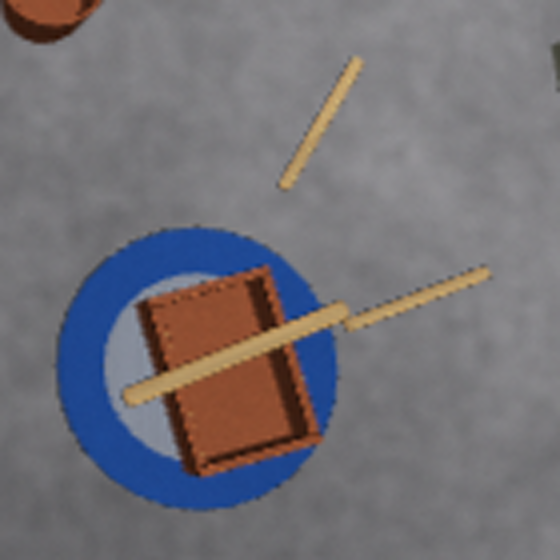

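The crop confirms it: the stick on the box is 170 mm long with its top at 0.157 m, and the two on the table are only about 120 mm. Every measured size and height agrees with the description. I'll go up and over to a point above the stick with the hand half closed.

arm_command --targets '[0,0,0,0,0,-94,0.2,0,0,0,0,0,-94,0.2,0,0,53,-550,-698,-94,0.2,0,0,53,-550,-698,-94,0.2,0,0,53,-550,-698,-94,0.2,0,0,53,-550,-698,-94,0.2,0,0,53,-550,-698,-94,0.2,0,0,53,-550,-698,-94,0.2,0,0,53,-550,-698,-94,0.2,0,0,53,-550,-698,-94,0.2,0,0,53,-550,-698,-94,0.2,0,0,53,-550,-698,-94,0.2,0,0,53,-550,-698,-94,0.2,0,0,53,-550,-698,-94,0.2,0,0,53,-550,-698,-94,0.2,0,0,53,-550,-698,-94,0.2,0,0,53,-550,-698,-94,0.2,0,0,53,-550,-698,-94,0.2,0,0,53,-550,-698,-94,0.2,0,0,53,-550,-698,-94,0.2]'

```text
time: 2.1
tool_pos: [0.4955, -0.284, 0.2979]
ee_rot: [-3.14, -0.002, 1.961]
wrist_force: [0.5, 0.1, 0.4]
width: 0.0378
finger_force: 0.0
```

arm_command --targets '[0,0,0,0,0,40,0.2,0,0,0,0,0,80,0.2,0,0,0,0,0,110,0.2,0,0,0,0,0,130,0.2,0,0,0,0,0,140,0.2,0,0,0,0,0,147,0.2,0,0,0,0,0,150,0.2,0,0,0,0,0,150,0.2,0,0,0,0,0,150,0.2]'

```text
time: 3.0
tool_pos: [0.4958, -0.2817, 0.1508]
ee_rot: [3.14, 0.002, 1.963]
wrist_force: [-0.9, -0.5, -0.2]
width: 0.0376
finger_force: 0.0
```

```bash
python3 - <<'E'
from h import *
s,P=snap("scene"); cv2.imwrite("pics/s1.png",cv2.resize(s["color"][130:290,150:310,::-1],None,fx=3.5,fy=3.5,interpolation=2))
o=robot.get_obs(); print({k:np.round(o[k],4) for k in("tool_pos","ee_rot","wrist_force","width")})
E
```

```text
{'tool_pos': array([ 0.4958, -0.2817,  0.1508]), 'ee_rot': array([3.1403e+00, 2.0000e-03, 1.9628e+00]), 'wrist_force': array([ 0.2296, -0.5174, -0.9527]), 'width': np.float64(0.0378)}
```

View pics/s1.png

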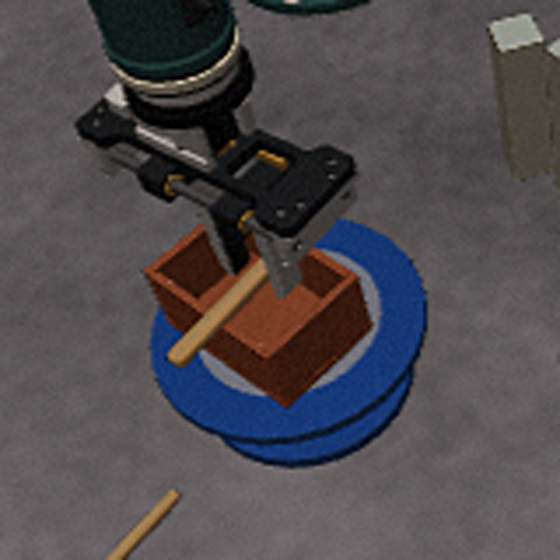

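The fingers straddle the stick (fingertips at about (235,270) and (285,290) in the crop), clear of the walls. I'll go 3 mm lower, close and lift.

arm_command --targets '[0,0,0,0,0,3,0.2,0,0,0,0,0,3,1,0,0,0,0,0,3,1,0,0,0,0,0,3,1,0,0,0,0,0,3,1,0,0,0,0,0,3,1,0,0,0,0,0,3,1,0,0,0,0,0,3,1,0,0,0,0,0,-5,1,0,0,0,0,0,-20,1,0,0,0,0,0,-50,1,0,0,0,0,0,-90,1,0,0,0,0,0,-130,1,0,0,0,0,0,-147,1,0,0,0,0,0,-147,1,0,0,0,0,0,-147,1]'

```text
time: 4.65
tool_pos: [0.4953, -0.2814, 0.2969]
ee_rot: [3.141, 0.001, 1.963]
wrist_force: [0.0, -0.5, 0.0]
width: 0.0136
finger_force: 30.0
```

```bash
cat >> h.py <<'E'
def rel(target,yangle):
    "world TCP target (mm) and closing direction (deg) -> az, tool shift mm from measured pose"
    from scipy.spatial.transform import Rotation as Ro
    o=[robot.get_obs() for _ in range(1)][0]; R=Ro.from_euler("xyz",o["ee_rot"])
    d=R.inv().apply(np.array(target)-o["tool_pos"]*1000)
    cur=np.degrees(o["ee_rot"][2])-90
    return "az %.1f"%-(((yangle-cur)+180)%360-180), d.round(1), o["tool_pos"].round(4), o["ee_rot"].round(4)
E
python3 - <<'E'
from h import *
s,P=snap("top"); c=s["color"]; Z=P[...,2]
for n,b,lo,hi in(("stick",(340,460,180,300),.27,.32),("rim",(360,430,205,280),.138,.1495)):
    m=np.zeros(Z.shape,bool); m[b[2]:b[3],b[0]:b[1]]=1; m&=(Z>lo)&(Z<hi)
    r=cv2.minAreaRect((P[m][:,:2]*1000).astype(np.float32)); print(n,m.sum(),r,np.median(P[m][:,2]))
cv2.imwrite("pics/t2.png",cv2.resize(c[150:300,330:490,::-1],None,fx=3.5,fy=3.5,interpolation=2))
print(rel((675,-4,300),-3.3))
E
```

```text
stick 154 ((476.9942626953125, -235.7350616455078), (13.703095436096191, 68.60858917236328), 22.379165649414062) 0.3064944087715565
rim 169 ((479.1643371582031, -282.37835693359375), (129.9946746826172, 86.51390075683594), 15.618260383605957) 0.14457506540086174
('az 25.8', array([187.3, 272.3,  -4.5]), array([ 0.4949, -0.2811,  0.2954]), array([-3.1407e+00, -1.5000e-03,  1.9628e+00]))
```

View pics/t2.png

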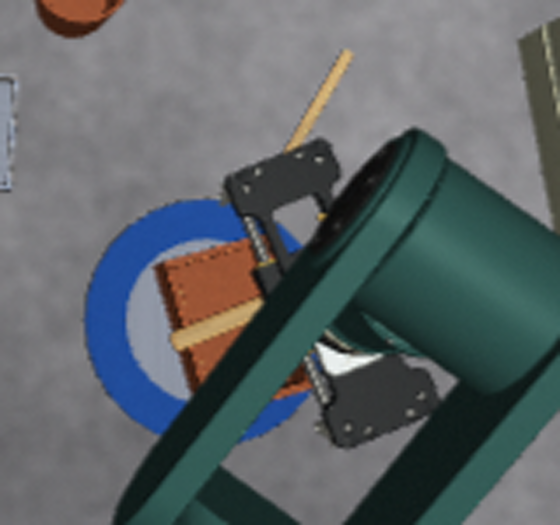

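The box is still in place and the stick is held level: its top is at 0.306 m with the TCP at 0.297. Next is the tray.

arm_command --targets '[0,0,5,40,58,0,1,0,0,10,75,109,-4,1,0,0,15,110,160,-4,1,0,0,20,140,204,-4,1,0,0,24,165,240,-4,1,0,0,26,180,262,-4,1,0,0,26,187,272,-4,1,0,0,26,187,272,-4,1,0,0,26,187,272,-4,1,0,0,26,187,272,-4,1]'

```text
time: 5.7
tool_pos: [0.6745, -0.0058, 0.2996]
ee_rot: [-3.14, 0.0, 1.508]
wrist_force: [0.5, -1.0, -0.0]
width: 0.0135
finger_force: 30.0
```

```bash
python3 - <<'E'
from h import *
print(rel((675,-4,30),-3.3))
E
```

```text
('az -0.3', array([  2. ,   1. , 269.6]), array([ 0.6745, -0.0058,  0.2996]), array([-3.1396e+00,  4.0000e-04,  1.5076e+00]))
```

arm_command --targets '[0,0,0,0,0,45,1,0,0,0,0,0,90,1,0,0,0,0,0,135,1,0,0,0,0,0,180,1,0,0,0,0,0,215,1,0,0,0,0,0,245,1,0,0,0,0,0,262,1,0,0,0,0,0,272,1,0,0,0,0,0,272,1,0,0,0,0,0,272,1,0,0,0,0,0,272,1]'

```text
time: 6.8
tool_pos: [0.6764, -0.0051, 0.0307]
ee_rot: [3.138, 0.0, 1.508]
wrist_force: [0.2, 0.2, 0.0]
width: 0.0134
finger_force: 30.0
```

```bash
python3 - <<'E'
from h import *
s,P=snap("scene"); cv2.imwrite("pics/s2.png",cv2.resize(s["color"][150:300,270:450,::-1],None,fx=3.5,fy=3.5,interpolation=2))
print(rel((675,-4,9),-3.3),robot.get_obs()["wrist_force"])
E
```

```text
('az -0.3', array([ 0.8, -1.5, 21.6]), array([ 0.6764, -0.0049,  0.0306]), array([3.1381, 0.    , 1.5087])) [ 0.60134659 -0.43413788 -0.22341215]
```

View pics/s2.png

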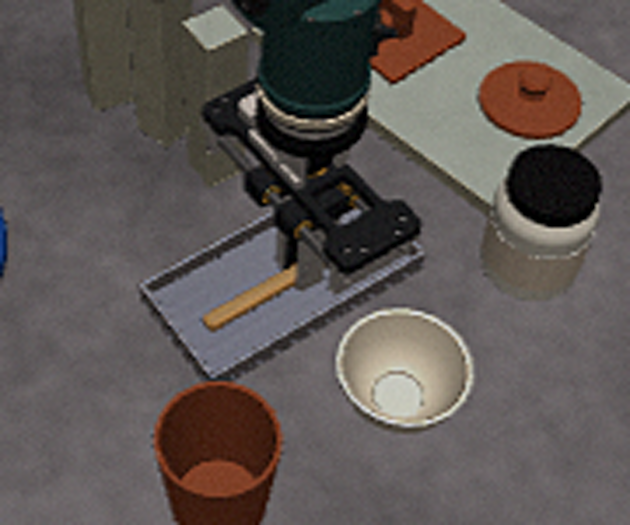

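The stick is inside the tray outline (end at (210,320) in the crop, well within the walls) and the gripper is clear of the posts. I'll lower it gently.

arm_command --targets '[0,0,0,0,0,8,1,0,0,0,0,0,14,1,0,0,0,0,0,18,1,0,0,0,0,0,20,1,0,0,0,0,0,20,1,0,0,0,0,0,20,1]'

```text
time: 7.45
tool_pos: [0.6752, -0.0046, 0.0084]
ee_rot: [-3.142, -0.0, 1.509]
wrist_force: [0.3, 0.8, 0.2]
width: 0.0141
finger_force: 30.0
```

arm_command --targets '[0,0,0,0,0,1,1,0,0,0,0,0,1,1,0,0,0,0,0,1,1]'

```text
time: 7.75
tool_pos: [0.6752, -0.0046, 0.0076]
ee_rot: [3.141, -0.0, 1.509]
wrist_force: [0.8, -0.3, -0.0]
width: 0.0143
finger_force: 30.0
```

arm_command --targets '[0,0,0,0,0,1,1,0,0,0,0,0,1,1,0,0,0,0,0,1,0.3,0,0,0,0,0,1,0.3,0,0,0,0,0,1,0.3,0,0,0,0,0,-5,0.3,0,0,0,0,0,-30,0.3,0,0,0,0,0,-75,0.3,0,0,0,0,0,-120,0.3,0,0,0,0,0,-165,0.3,0,0,0,0,0,-210,0.3,0,0,0,0,0,-255,0.3,0,0,0,0,0,-290,0.3,0,0,0,0,0,-290,0.3,0,0,0,0,0,-290,0.3]'

```text
time: 9.25
tool_pos: [0.6755, -0.0046, 0.2991]
ee_rot: [3.138, -0.0, 1.509]
wrist_force: [0.3, 0.3, -0.5]
width: 0.0331
finger_force: 0.0
```

```bash
python3 - <<'E'
from h import *
ss,PS=snap("scene"); s,P=snap("top"); Z=P[...,2]; H=cv2.cvtColor(s["color"],cv2.COLOR_RGB2HSV)
cv2.imwrite("pics/s3.png",ss["color"][130:300,140:460,::-1])
red=((H[...,0]<14)|(H[...,0]>170))&(H[...,1]>100)
def rect(n,b,lo,hi,P,e=None):
    Z=P[...,2]; m=np.zeros(Z.shape,bool); m[b[2]:b[3],b[0]:b[1]]=1; m&=(Z>lo)&(Z<hi)
    if e is not None: m&=e
    if m.sum()>5:
        p=P[m]; r=cv2.minAreaRect((p[:,:2]*1000).astype(np.float32)); print(n,m.sum(),np.round(r[0],1),np.round(r[1],1),round(r[2],1),"z",np.percentile(p[:,2],[5,50,95]).round(4), "pinmean",p.mean(0).round(4))
rect("rim",(350,440,200,290),.136,.1495,P)
rect("lid plate",(195,245,205,265),.024,.045,P,red)
rect("handle",(195,245,205,265),.060,.085,P)
rect("handleS",(345,415,125,185),.060,.085,PS)
HS=cv2.cvtColor(ss["color"],cv2.COLOR_RGB2HSV); rs=((HS[...,0]<14)|(HS[...,0]>170))&(HS[...,1]>100)
rect("plateS",(345,410,125,185),.024,.045,PS,rs)
rect("rimS",(180,275,175,260),.136,.1495,PS)
w=((H[...,0]<28)&(H[...,0]>8)&(H[...,1]>90)); rect("stick",(265,340,165,205),.0,.04,P,w)
for i,b in enumerate([(275,300,212,234),(278,302,236,258),(284,308,260,284)]): rect("post%d"%i,b,.14,.20,P)
print(rel((497,244,300),-86))
E
```

```text
rim 407 [ 479.8 -284.8] [129.8  91.4] 16.2 z [0.139  0.1445 0.1481] pinmean [ 0.4782 -0.2853  0.1442]
lid plate 1126 [497.4 243.8] [132.4  91.8] 1.8 z [0.0282 0.0321 0.0363] pinmean [0.4972 0.2422 0.0322]
handle 142 [496.6 244.4] [71.7 17. ] 2.4 z [0.0638 0.0709 0.0753] pinmean [0.4961 0.2432 0.0705]
handleS 43 [522.8 241.6] [17.1 25.3] 83.0 z [0.0618 0.0701 0.0747] pinmean [0.5245 0.2402 0.0692]
plateS 508 [538.  243.4] [216.7  97. ] 1.6 z [0.0299 0.0329 0.0361] pinmean [0.5308 0.2378 0.033 ]
rimS 598 [ 479.9 -286.1] [133.3  91.1] 16.1 z [0.1371 0.145  0.1477] pinmean [ 0.4837 -0.2863  0.1438]
stick 44 [669.4 -71.6] [33.7 12.1] 80.2 z [0.0104 0.0153 0.02  ] pinmean [ 0.6692 -0.0716  0.0157]
('az 82.5', array([ 237.1, -192.7,   -3.9]), array([ 0.6746, -0.0046,  0.2954]), array([-3.1382e+00, -2.0000e-04,  1.5090e+00]))
```

View pics/s3.png

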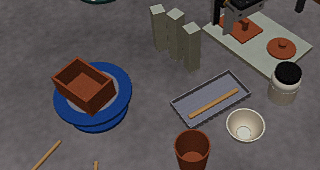

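The stick lies flat in the tray and the box hasn't moved. The lid is centred at (497, 244) mm with yaw about 2°. I'll move above its handle.

arm_command --targets '[0,0,8,30,-24,-4,0.3,0,0,16,60,-48,-4,-1,0,0,24,95,-76,-4,-1,0,0,32,125,-100,-4,-1,0,0,40,155,-125,-4,-1,0,0,48,180,-146,-4,-1,0,0,56,200,-162,-4,-1,0,0,64,215,-175,-4,-1,0,0,72,228,-185,-4,-1,0,0,80,237,-193,-4,-1,0,0,84.5,237,-193,-4,-1,0,0,84.5,237,-193,-4,-1,0,0,84.5,237,-193,-4,-1,0,0,84.5,237,-193,-4,-1]'

```text
time: 10.75
tool_pos: [0.4971, 0.2435, 0.3004]
ee_rot: [3.141, 0.002, 0.035]
wrist_force: [-0.6, -0.4, 0.4]
width: 0.0938
finger_force: 0.0
```

```bash
python3 - <<'E'
from h import *
for i in range(4): snap("top"); r=rel((497,244,42),-88); print(r)
print(robot.get_obs()["joint_positions"])
E
```

```text
('az -0.0', array([ 2.000e-01, -6.000e-01,  2.587e+02]), array([0.4972, 0.2435, 0.3007]), array([3.1412e+00, 1.3000e-03, 3.4500e-02]))
('az -0.0', array([ -0. ,  -0.5, 259. ]), array([0.4972, 0.2436, 0.301 ]), array([3.1414e+00, 8.0000e-04, 3.4400e-02]))
('az -0.0', array([-2.000e-01, -5.000e-01,  2.592e+02]), array([0.4973, 0.2436, 0.3012]), array([3.1415e+00, 4.0000e-04, 3.4200e-02]))
('az -0.0', array([-2.000e-01, -4.000e-01,  2.593e+02]), array([0.4973, 0.2436, 0.3013]), array([-3.1416e+00,  2.0000e-04,  3.4100e-02]))
[3.53084282e-01 9.77009960e-02 1.17110981e+00 9.09637597e-05
 1.87300594e+00 1.88977236e+00]
```

arm_command --targets '[0,0,0,0,0,45,-1,0,0,0,0,0,90,-1,0,0,0,0,0,135,-1,0,0,0,0,0,175,-1,0,0,0,0,0,205,-1,0,0,0,0,0,230,-1,0,0,0,0,0,245,-1,0,0,0,0,0,254,-1,0,0,0,0,0,258,-1,0,0,0,0,0,258,-1,0,0,0,0,0,258,-1,0,0,0,0,0,258,-1,0,0,0,0,0,258,-1]'

```text
time: 12.25
tool_pos: [0.4978, 0.2441, 0.0445]
ee_rot: [-3.141, -0.002, 0.034]
wrist_force: [0.1, 0.3, 0.1]
width: 0.0943
finger_force: 0.0
```

arm_command --targets '[0,0,0,0,0,2,0,0,0,0,0,0,2,0,0,0,0,0,0,2,0.5,0,0,0,0,0,2,0.5,0,0,0,0,0,2,0.6,0,0,0,0,0,2,0.6,0,0,0,0,0,2,1,0,0,0,0,0,2,1,0,0,0,0,0,2,1,0,0,0,0,0,2,1,0,0,0,0,0,2,1,0,0,0,0,0,2,1]'

```text
time: 13.45
tool_pos: [0.4972, 0.2434, 0.0415]
ee_rot: [3.141, -0.0, 0.034]
wrist_force: [0.2, -1.5, 0.1]
width: 0.0151
finger_force: 30.0
```

Grip is 15.1 mm wide at 30 N, which matches the bar. I'll lift slowly, then straight up.

arm_command --targets '[0,0,0,0,0,-3,1,0,0,0,0,0,-10,1,0,0,0,0,0,-22,1,0,0,0,0,0,-42,1,0,0,0,0,0,-67,1,0,0,0,0,0,-95,1,0,0,0,0,0,-125,1,0,0,0,0,0,-155,1,0,0,0,0,0,-185,1,0,0,0,0,0,-215,1,0,0,0,0,0,-238,1,0,0,0,0,0,-252,1,0,0,0,0,0,-258,1,0,0,0,0,0,-258,1,0,0,0,0,0,-258,1,0,0,0,0,0,-258,1]'

```text
time: 15.05
tool_pos: [0.4967, 0.2437, 0.2979]
ee_rot: [3.141, 0.003, 0.034]
wrist_force: [0.3, 0.9, -4.3]
width: 0.0147
finger_force: 30.0
```

```bash
python3 - <<'E'
from h import *
s,P=snap("top"); s2,P2=snap("scene"); Z=P[...,2]
for n,b,lo,hi,Q in(("plate",(150,290,170,300),.275,.30,P),("plateS",(300,480,20,200),.26,.305,P2)):
    z=Q[...,2]; m=np.zeros(z.shape,bool); m[b[2]:b[3],b[0]:b[1]]=1; m&=(z>lo)&(z<hi)
    p=Q[m]; print(n,len(p)); 
    if len(p)<30: continue
    r=cv2.minAreaRect((p[:,:2]*1000).astype(np.float32)); A=np.c_[p[:,:2]-p[:,:2].mean(0),np.ones(len(p))]; f=np.linalg.lstsq(A,p[:,2],rcond=None)[0]; print(r,"slopes deg",np.degrees(f[:2]),f[2])
cv2.imwrite("pics/s4.png",cv2.resize(s2["color"][60:210,270:450,::-1],None,fx=3,fy=3)); print(rel((480,-285,300),-74))
print(robot.get_obs()["wrist_force"],robot.get_obs()["width"])
E
```

```text
plate 795
((497.36529541015625, 245.13345336914062), (133.7666473388672, 95.40446472167969), 1.8713719844818115) slopes deg [-0.25673399  0.1522181 ] 0.28841840314765627
plateS 924
((518.6632080078125, 358.098876953125), (347.83721923828125, 142.96224975585938), 80.5667724609375) slopes deg [-0.44229012 -2.76110156] 0.28871911663825
('az -14.0', array([-34.9, 527.8,  -1.4]), array([0.4968, 0.2437, 0.2982]), array([3.141e+00, 2.200e-03, 3.420e-02]))
[ 0.78081444 -0.55954449 -3.90088192] 0.014932326127604386
```

View pics/s4.png

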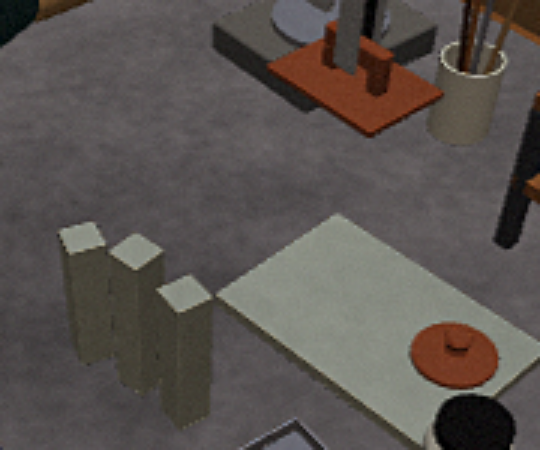

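The lid hangs level (tilt under 0.3°) with its underside at about 0.274 m, 94 mm above the tallest post. I'll carry it across in an even motion.

arm_command --targets '[0,0,0,-1,10,0,1,0,0,-1,-2,30,0,1,0,0,-2,-4,60,0,1,0,0,-3,-6,95,0,1,0,0,-3.5,-9,130,0,1,0,0,-4.5,-11,165,0,1,0,0,-5.5,-13,200,0,1,0,0,-6,-16,235,0,1,0,0,-7,-18,270,0,1,0,0,-8,-20,305,0,1,0,0,-9,-23,340,0,1,0,0,-10,-25,375,0,1,0,0,-11,-27,410,0,1,0,0,-12,-30,445,0,1,0,0,-13,-32,475,0,1,0,0,-13.5,-34,500,0,1,0,0,-14,-35,518,0,1,0,0,-14,-35,528,0,1,0,0,-14,-35,528,0,1,0,0,-14,-35,528,0,1]'

```text
time: 17.15
tool_pos: [0.4801, -0.2845, 0.2994]
ee_rot: [-3.141, -0.0, 0.279]
wrist_force: [-0.2, 0.5, -4.9]
width: 0.0149
finger_force: 30.0
```

```bash
cat > m.py <<'E'
from h import *
def rim_lid(zt):
    s,P=snap("top"); s2,P2=snap("scene")
    H=cv2.cvtColor(s["color"],cv2.COLOR_RGB2HSV); red=((H[...,0]<14)|(H[...,0]>170))&(H[...,1]>90)
    H=cv2.cvtColor(s2["color"],cv2.COLOR_RGB2HSV); red2=((H[...,0]<14)|(H[...,0]>170))&(H[...,1]>90)
    for n,Q,lo,hi,e in(("lid top",P,zt-.012,zt+.012,red),("lid scene",P2,zt-.012,zt+.012,red2),("rim top",P,.138,.1495,red),("rim scene",P2,.138,.1495,red2)):
        m=e&(Q[...,2]>lo)&(Q[...,2]<hi)&(abs(Q[...,0]-.48)<.15)&(abs(Q[...,1]+.285)<.15)
        p=Q[m]
        if len(p)<20: print(n,len(p)); continue
        r=cv2.minAreaRect((p[:,:2]*1000).astype(np.float32)); A=np.c_[p[:,:2]-p[:,:2].mean(0),np.ones(len(p))]; f=np.linalg.lstsq(A,p[:,2],rcond=None)[0]
        print(n,len(p),np.round(r[0],1),np.round(r[1],1),round(r[2],2),"slopes",np.degrees(f[:2]).round(2),"z",f[2].round(4))
    return s2
E
python3 - <<'E'
from m import *
rim_lid(.288); print(rel((480,-285,180),-74),robot.get_obs()["width"])
E
```

```text
lid top 651 [ 479.8 -282.6] [133.2  94.2] 15.7 slopes [-0.14  0.24] z 0.2898
lid scene 1462 [ 481.7 -283.3] [134.9  95.2] 15.85 slopes [-0.35  0.19] z 0.2909
rim top 91 [ 473.6 -241.4] [118.5  21.7] 5.75 slopes [ 0.27 -0.41] z 0.1438
rim scene 490 [ 480.3 -286.5] [131.3  90.5] 16.09 slopes [ 0.08 -0.07] z 0.1445
('az 0.0', array([ -0.6,   0.8, 119.7]), array([ 0.4803, -0.2841,  0.2997]), array([-3.1413e+00, -4.0000e-04,  2.7970e-01])) 0.015059667604750113
```

Comparing lid and rim in the same camera, the lid needs about 2.5 mm more in -y. I'll correct that and descend part-way.

arm_command --targets '[0,0,-0.3,-1.5,2.3,5,1,0,0,-0.3,-1.5,2.3,20,1,0,0,-0.3,-1.5,2.3,40,1,0,0,-0.3,-1.5,2.3,60,1,0,0,-0.3,-1.5,2.3,77,1,0,0,-0.3,-1.5,2.3,90,1,0,0,-0.3,-1.5,2.3,98,1,0,0,-0.3,-1.5,2.3,102,1,0,0,-0.3,-1.5,2.3,105,1,0,0,-0.3,-1.5,2.3,105,1,0,0,-0.3,-1.5,2.3,105,1,0,0,-0.3,-1.5,2.3,105,1,0,0,-0.3,-1.5,2.3,105,1]'

```text
time: 18.55
tool_pos: [0.4796, -0.2878, 0.195]
ee_rot: [3.141, -0.001, 0.284]
wrist_force: [0.5, 0.5, -3.5]
width: 0.0149
finger_force: 30.0
```

```bash
python3 - <<'E'
from m import *
for i in range(2): rim_lid(.184); print(rel((480,-285,179),-74))
E
```

```text
lid top 550 [ 479.5 -286.1] [133.6  93.7] 16.56 slopes [ 0.08 -0.16] z 0.1853
lid scene 1276 [ 481.1 -287.4] [134.9  94.3] 15.79 slopes [-0.27  0.1 ] z 0.1863
rim top 27 [ 513.8 -230.4] [31.9  5.6] 16.28 slopes [  3.31 -19.33] z 0.1446
rim scene 315 [ 480.9 -286.4] [130.3  90.6] 16.39 slopes [-0.12 -0.33] z 0.1446
('az 0.3', array([ 1.2, -2.5, 15.7]), array([ 0.4795, -0.2877,  0.1947]), array([ 3.1413e+00, -4.0000e-04,  2.8380e-01]))
lid top 546 [ 479.1 -285.8] [132.9  94. ] 15.8 slopes [-0.09  0.03] z 0.1852
lid scene 1274 [ 480.6 -287. ] [137.1  94.8] 15.99 slopes [-0.35  0.18] z 0.1861
rim top 25 [ 513.8 -230.4] [32.   5.9] 16.31 slopes [  6.73 -15.76] z 0.1432
rim scene 315 [ 481.1 -286. ] [129.8  90.3] 16.06 slopes [-0.3   0.01] z 0.1445
('az 0.3', array([ 1.3, -2.4, 15.5]), array([ 0.4795, -0.2877,  0.1945]), array([ 3.1415e+00, -2.0000e-04,  2.8380e-01]))
```

The gap is now 27 mm and the lateral error about 1 mm. I'll lower the last 17 mm.

arm_command --targets '[0,0,0,0.5,-1,2,1,0,0,0,0.5,-1,5,1,0,0,0,0.5,-1,9,1,0,0,0,0.5,-1,12,1,0,0,0,0.5,-1,14,1,0,0,0,0.5,-1,16,1,0,0,0,0.5,-1,16.5,1,0,0,0,0.5,-1,16.5,1,0,0,0,0.5,-1,16.5,1,0,0,0,0.5,-1,16.5,1,0,0,0,0.5,-1,16.5,1,0,0,0,0.5,-1,16.5,1,0,0,0,0.5,-1,16.5,1]'

```text
time: 20.05
tool_pos: [0.4796, -0.2866, 0.178]
ee_rot: [-3.142, -0.0, 0.284]
wrist_force: [0.1, 0.9, -3.6]
width: 0.0148
finger_force: 30.0
```

```bash
python3 - <<'E'
from m import *
for i in range(2): s=rim_lid(.170); print(rel((480,-285,179),-74))
cv2.imwrite("pics/s5.png",cv2.resize(s["color"][120:320,140:420,::-1],None,fx=2.8,fy=2.8,interpolation=2))
print(robot.get_obs()["qvel"].round(4),robot.get_obs()["wrist_force"])
E
```

```text
lid top 538 [ 479.5 -284.2] [133.6  93.1] 16.94 slopes [-0.25 -0.03] z 0.1685
lid scene 1254 [ 480.4 -286. ] [135.5  94.5] 16.13 slopes [-0.27  0.24] z 0.1694
rim top 9
rim scene 252 [ 481.7 -286.2] [129.8  89.5] 16.33 slopes [-0.12 -0.2 ] z 0.1443
('az 0.3', array([ 0.8, -1.4, -1.1]), array([ 0.4796, -0.2866,  0.1779]), array([-3.1415e+00, -1.0000e-04,  2.8370e-01]))
lid top 540 [ 479.3 -283.8] [132.4  92.7] 15.79 slopes [-0.01 -0.02] z 0.1682
lid scene 1260 [ 480.5 -285.9] [136.1  94.5] 16.19 slopes [-0.43  0.17] z 0.1695
rim top 9
rim scene 254 [ 482.2 -286. ] [128.5  90. ] 15.99 slopes [-0.12 -0.19] z 0.1443
('az 0.3', array([ 0.8, -1.4, -1.1]), array([ 0.4796, -0.2865,  0.1779]), array([-3.1415, -0.    ,  0.2838]))
[-0.0019  0.0002 -0.0004 -0.0005  0.      0.0007] [-0.14365378  0.9057065  -4.44171916]
```

View pics/s5.png

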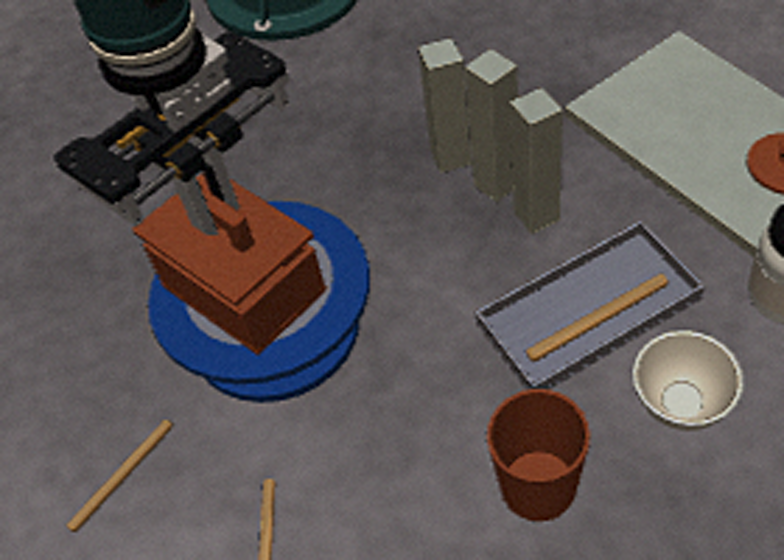

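The lid sits level and square over the box at (225,240), about 10 mm above the rim and centred to within about 1 mm. The stick is flat in the tray at (597,318), the posts are standing, and the arm is still. I'll hand the job in.

```bash
python3 -c "
from bench import robot
print(robot.close_job())"
```

```text
the job is handed in; nothing more can be done
None
```

I handed the job in with the stick lying flat in the tray and the lid held still, level and square over the box, about 10 mm above the rim and centred to about 1 mm; the box, posts and everything else stand where they were.

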